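# Gauge the gap under a drilling jig's presser with a spacer blade

## Task

Check the gap under the sprung presser bar of the drilling jig: of the three spacer blades on the bench, pick up the middle-sized one, set it flat in front of the jig and, still holding it, slide it tip first under the bar, so that you feel the bar ride up and drag on it, until the tip comes up against the wooden stop behind. Do not ram the stop. Then let go and leave the blade lying flat and straight in the jig, pinched under the bar.

Things in the scene. Friction and masses are not known exactly. Their poses are not given: they have to be found in the camera images.
- spacer: Middle-sized of three blades: aluminium strip 150 long, 45 wide, 10 thick (mm), flat on the bench, upright wooden handle on top. Origin: underside, below the handle's centre; +x to the tip, 110 away (tail 40 behind), z up. The last 20 slope down to 4.5 thick. About 0.22 kg. The other two look alike but are 24 wide, 4 thick (passes loose) and 70 wide, 18 thick (will not go in).
- spacer_handle (a point): Centre of that blade's wooden handle, a flat upright board 44 long (along the blade's x), 16 thick (along y) and 55 tall, from 10 to 65 mm above the bench; this point is 38 mm above the underside. Grip it by its two flat sides. The blade balances about 20 mm ahead of it. Axes as the blade's.
- jig: Dark steel bridge fixed to the bench. Origin: on the bench under mid presser bar; blades slide in along +x, open side -x. Posts at y = -56, +56 mm (20 thick, 34 along x, 92 clear between); beam top 65 high. Presser: round bar along y, 30 diameter, 84 long, underside 7 above the bench. Wooden stop's face at x = +35, 18 high: with the blade fully home, its origin is at x = -75.
- presser (a joint): Height of the sprung presser bar above its rest position, in m, straight up: 0 at rest (7 mm gap), 0.003 with the 10 mm blade under it, at most 0.006. Its weight and spring press down with about 4 to 5 N, felt as a drag of a few newtons on the blade.
Mind the look-alikes: they are no part of the job. Several things look just like the jig: the one meant starts farthest to the robot's left. Leave any pink look-alike of the spacer alone.

How it is judged:
By the outcome, as a careful person would: the job done as asked, in the order asked, and still so for the second after the job is handed in, with the robot touching nothing.
It also fails if it takes over 48 s, if anything falls off the work surface, if the arm or the gripper's body presses on something with over 40 N, if the wrist force passes 120 N, or if a joint passes its speed limit or range.

## Robot

A 6-joint arm with a two-finger parallel gripper is mounted at the origin on the work surface. World frame = base frame: x ahead of the robot, y to its left, z up, the work surface at z = 0. Lengths are in m, angles in rad, forces in N, time in s.
With the tool pointing down it reaches from about 0.425 to 0.95 m from the base axis. Payload 3.5 kg.
Tool frame: the origin (TCP) lies midway between the tips of the shut fingers; the grasp point (between the pads) lies ctrl.hold_point_z behind it (ctrl.hold_point_z is the distance from the TCP to the grasp point, in m); z points along the fingers, x is the direction in which the jaws open and shut, and the axes are right-handed (so a half turn about z gives the same grasp; the last joint's range is limited). The gripper opens to 85 mm and grips with 20 to 120 N. Pads are 22 mm wide; open, the fingers measure 114 mm over their backs; the gripper's body (76 mm by 85 mm) begins 54 mm behind the grasp point. The pads swing forward as they close: fully open they stand 13 mm farther back than shut.
Start: joints at [1.024, 0.286, 1.577, -0, 1.279, -0.15], TCP at [0.261, 0.623, 0.231] pointing down, gripper open.
Joint ranges: [-2.77, 2.77], [-0.9, 2.22], [0.21, 2.48], [-1.53, 4.67], [0.24, 2.81], [-2.84, 2.84]. Speed limits (rad/s): [2.79, 2.79, 3.14, 3.14, 3.14, 3.14].

## Interface

Orientations are given as a unit quaternion [x, y, z, w].
In Python, from plant import ctrl gives the robot as it stands.
- The arm moves only by the tool step_arm, never from a script. Its arguments are lists of equal length, an entry for each row: "gripper": the gripper's target within -1 to 1 (shut at 1, half-way at 0, fully open at -1); "linear": the shift along the tool's x, y, z in m, a list of three; "delta_rot": the turn, a rotation vector about the tool's x, y, z in degrees, a list of three. A call has 1 to 20 rows; each row is the pose to reach, as a shift and turn from the pose commanded when the call began, along the tool's axes at that moment; what a row does not reach only later rows make up. A row lasts 1/8 s, in which the tool goes at most 62.5 mm and 10.7 degrees, less where a joint would pass 70% of its speed; a pose out of reach is approached as far as the arm can. A call with a gripper value outside its range is refused whole. The fingers move at their own pace and stop on an object; "grip_force" is the grip in N (left out, the last holds). Time passes only in rows, so rows that repeat a pose let the fingers close. It gives the time, the measured TCP pose, the force and the opening at its end, in the units of the state.
- ctrl.get_state(): the state, without advancing time (a new reading comes with each control period).
- ctrl.read_camera(name): name is "side" or "top" or "wrist"; returns a dict with "frame" (480x640x3 uint8, red, green, blue), "fx", "fy", "cx", "cy" (pixels), "k1" (the pictures are not rectified: a ray, as slopes to the right and down, at radius r is drawn at 1 + k1 r^2 times it, then the intrinsics apply), "view" (4x4, takes a point from world to camera coordinates). Camera axes: x right, y down, z forward; pixel columns grow to the right and rows downward; lengths in m; the calibration is good to about 2 mm. A picture is of the moment at which its call begins. There is no depth.
- ctrl.sign_off(): hands the job in, once; it reports no verdict.
The state is a dict: "time": time; "qpos": joint angles; "dq": joint speeds; "joint_efforts": joint torques, N m; "eef_pos": TCP position; "tcp_rot": TCP orientation; "contact_force": force on the tool from outside, world axes, zero at the start; "wrist_torque": the same for the moment, N m; "opening": opening from 0.0 (shut) to 1.0 (fully open).
Only numpy, scipy, OpenCV 4.12 (cv2) and the standard library are available. Lean on these libraries where they do the work, as an engineer would, in place of code of your own. Each camera call takes 0.05 s, during which the arm holds its last target. There are 200 camera calls.

## Working session

There is one attempt and no reset: what is moved stays moved. The work goes in short steps, Python scripts to look and compute and a tool call to move; the robot and the scene stay as the last step left them, time stands still between calls to the robot, and variables do not carry over. Pictures are saved under pics/ and viewed, on a budget of 10 in all, crops included, one or two more only if the job needs it, and the job is handed in when it is done.

Besides the shell and the picture viewer there is one more tool, called after "Request:" by a JSON object that holds its "fn" and its "kwargs", one argument or row to a line. step_arm: Moves the arm, as the interface text tells. Its arguments: {"type":"object","properties":{"gripper":{"type":"array"},"linear":{"type":"array"},"delta_rot":{"type":"array"},"grip_force":{"type":"number"}},"required":["gripper","linear","delta_rot"]}

```bash
mkdir -p pics; ls; cat > h.py <<'E'
import numpy as np, cv2
from plant import ctrl
def cam(n):
    c=ctrl.read_camera(n); c['K']=np.array([[c['fx'],0,c['cx']],[0,c['fy'],c['cy']],[0,0,1.]]); c['D']=np.array([c['k1'],0,0,0,0.]); c['view']=np.array(c['view']); return c
def ray(c,uv):
    p=cv2.undistortPoints(np.array(uv,float).reshape(-1,1,2),c['K'],c['D']).reshape(-1,2)
    R=c['view'][:3,:3]; t=c['view'][:3,3]
    return -R.T@t, np.c_[p,np.ones(len(p))]@R
def plane(c,uv,z):
    o,d=ray(c,uv); return (o+d*((z-o[2])/d[:,2])[:,None])
def proj(c,X):
    R=c['view'][:3,:3]; t=c['view'][:3,3]
    return cv2.projectPoints(np.array(X,float).reshape(-1,1,3),cv2.Rodrigues(R)[0],t,c['K'],c['D'])[0].reshape(-1,2)
def save(c,n): cv2.imwrite('pics/'+n,c['frame'][:,:,::-1])
E
python3 - <<'E'
from h import *
for n in ['top','side']:
    c=cam(n); save(c,n+'0.png'); print(n,plane(c,[[320,240],[0,0],[639,0],[0,479],[639,479]],0).round(3).tolist(), (-c['view'][:3,:3].T@c['view'][:3,3]).round(3), c['fx'])
print(ctrl.get_state(),ctrl.hold_point_z)
E
```

```text
pics
top [[0.49, -0.031, 0.0], [0.973, 0.624, 0.0], [0.979, -0.66, 0.0], [0.054, 0.534, 0.0], [0.072, -0.596, 0.0]] [ 0.351 -0.05   1.061] 566.1053015958524
side [[0.493, -0.039, 0.0], [-0.32, 0.771, 0.0], [1.387, 0.789, 0.0], [0.075, -0.423, 0.0], [0.894, -0.438, 0.0]] [ 0.455 -0.631  0.742] 558.8091611184393
{'time': 0.1, 'qpos': array([ 1.02399018e+00,  2.87121096e-01,  1.57803596e+00,  1.98373066e-05,
        1.27860889e+00, -1.50009489e-01]), 'dq': array([ 1.12817922e-03, -2.76173902e-03, -2.94028539e-03,  8.20659169e-04,
        7.80417560e-05,  2.03424015e-03]), 'joint_efforts': array([ 1.07698484e-03, -4.07296300e+01, -2.93697810e+01, -1.28264469e-04,
        3.40286388e-03,  7.13537005e-06]), 'eef_pos': array([0.26052458, 0.62204984, 0.23005325]), 'tcp_rot': array([ 8.32607208e-01,  5.53862850e-01, -9.88549521e-04,  4.51280442e-04]), 'contact_force': array([-0.50333082, -0.42241504,  0.77143627]), 'wrist_torque': array([ 0.02778975,  0.01577421, -0.05902217]), 'opening': 0.997841080268719} 0.0187
```

View pics/top0.png

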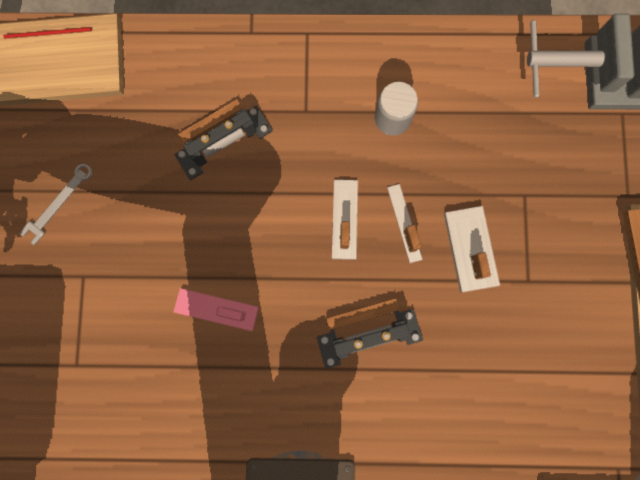

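View pics/side0.png

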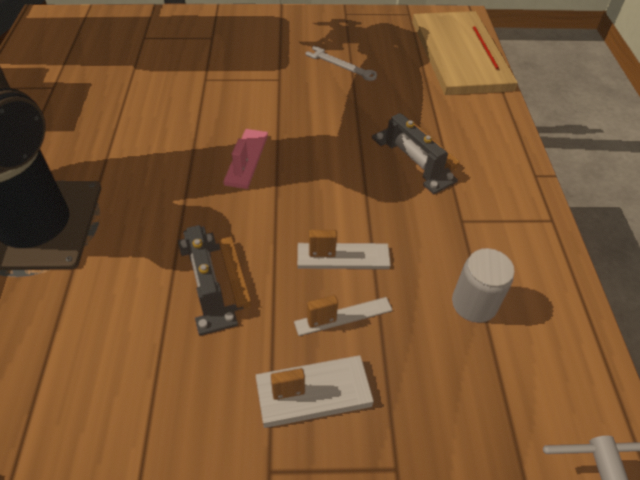

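The candidates for the spacer are the blades at top (345,220), (405,222) and (472,248), plus the pink one at (216,309). The blade at (345,220) fits: it is mid-width and not pink. The jigs are at (224,140) and (370,333). The first is farther to the robot's left (larger y), so that is the one meant. I'll confirm both in one crop.

```bash
python3 - <<'E'
from h import *
c=cam('top'); f=c['frame'][:,:,::-1]
a=cv2.resize(f[90:190,165:285],None,fx=6.0,fy=6.0,interpolation=cv2.INTER_CUBIC)[:, :]
a=cv2.resize(a,(480,400)); b=cv2.resize(f[170:295,325:505],(320,222)); 
s=cam('side'); d=cv2.resize(s['frame'][105:200,365:465,::-1],(320,304))
im=np.zeros((600,800,3),np.uint8); im[:400,:480]=a; im[:222,480:]=b; im[222:526,480:]=d
cv2.imwrite('pics/crop1.png',im)
hsv=cv2.cvtColor(c['frame'],cv2.COLOR_RGB2HSV)
m=((hsv[:,:,1]<70)&(hsv[:,:,2]>120)).astype(np.uint8)
for q in cv2.findContours(m,0,2)[0]:
    if cv2.contourArea(q)>300:
        r=cv2.minAreaRect(q); 
        if r[0][1]<150: continue
        P=plane(c,cv2.boxPoints(r),0.01); print(r[0],P.round(4)[:,:2].tolist(),np.linalg.norm(P[1]-P[0]).round(4),np.linalg.norm(P[2]-P[1]).round(4))
E
```

```text
(471.65521240234375, 248.36209106445312) [[0.5432, -0.2639], [0.5591, -0.3348], [0.4094, -0.3612], [0.394, -0.2917]] 0.0727 0.1519
(48.38523864746094, 212.2377166748047) [[0.497, 0.5372], [0.5995, 0.4625], [0.5753, 0.4318], [0.4736, 0.5066]] 0.1267 0.0391
(404.1235656738281, 223.0347442626953) [[0.5904, -0.1554], [0.5978, -0.1787], [0.4552, -0.2203], [0.4479, -0.1975]] 0.0244 0.1486
(344.4554443359375, 219.01339721679688) [[0.4548, -0.0528], [0.6049, -0.0557], [0.6039, -0.1001], [0.454, -0.0963]] 0.1501 0.0444
```

View pics/crop1.png

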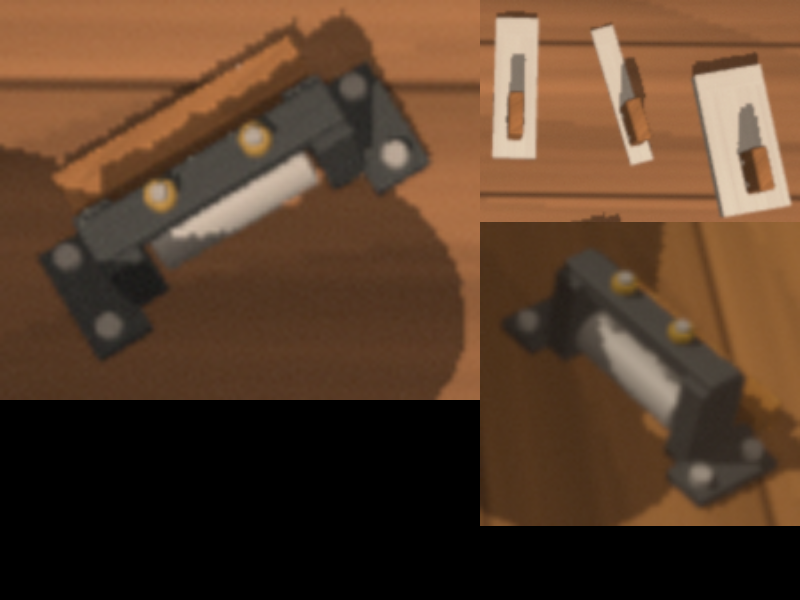

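The crop confirms both. The leftmost jig has its wooden stop on the upper-left side (crop ~(180,120)), and its open side with the silver presser faces lower right. The mid-width blade is the leftmost of the three. Next I'll triangulate the jig's bolts and knobs.

```bash
python3 - <<'E'
from h import *
t=cam('top'); s=cam('side')
T=lambda x,y:(165+(x-1.5)/4,90+(y-1.5)/4)
S=lambda x,y:(365+(x-481)/3.2,105+(y-223)/3.2)
pairs={'near_far':((353,85),(753,449)),'near_front':((394,153),(700,475)),'left_front':((109,325),(528,320)),'knobR':((254,136),(682,328)),'knobL':((160,193),(624,281))}
for k,(a,b) in pairs.items():
    o1,d1=ray(t,[T(*a)]);o2,d2=ray(s,[S(*b)])
    A=np.c_[d1[0],-d2[0]]; l=np.linalg.lstsq(A,o2-o1,rcond=None)[0]
    p,q=o1+l[0]*d1[0],o2+l[1]*d2[0]; print(k,((p+q)/2).round(4),np.linalg.norm(p-q).round(4))
B=plane(t,[T(353,85),T(394,153),T(67,257),T(109,325)],.010)[:,:2]
print(B.round(4),B.mean(0)); 
for v in (B[0]-B[2],B[1]-B[3]): print('yaw',np.degrees(np.arctan2(v[1],v[0]))+90,np.linalg.norm(v))
for v in (B[0]-B[1],B[2]-B[3]): print('yawx',np.degrees(np.arctan2(v[1],v[0])),np.linalg.norm(v))
K=plane(t,[T(254,136),T(160,193)],.07)[:,:2]; v=K[0]-K[1]; print(K,K.mean(0),np.degrees(np.arctan2(v[1],v[0]))+90)
E=plane(t,[T(52,176),T(290,33)],.018)[:,:2]; v=E[1]-E[0]; print('stop',E,np.degrees(np.arctan2(v[1],v[0]))+90)
E
```

```text
near_far [0.7387 0.1026 0.0119] 0.0006
near_front [0.7044 0.0817 0.0119] 0.001
left_front [0.6184 0.2156 0.0118] 0.0004
knobR [0.6917 0.1381 0.0728] 0.0004
knobL [0.6645 0.18   0.0721] 0.0008
[[0.7397 0.1029]
 [0.7056 0.082 ]
 [0.6524 0.2379]
 [0.619  0.2161]] [0.67917025 0.15969758]
yaw 32.89381293378784 0.1607638524699783
yaw 32.84116667555377 0.1595882207643247
yawx 31.45648109275614 0.03998952133469835
yawx 33.14212512002451 0.03983067532419856
[[0.69286732 0.13863273]
 [0.66556511 0.18047354]] [0.67921621 0.15955313] 33.125482322735024
stop [[0.69006584 0.24482658]
 [0.7627197  0.13299441]] 33.01052023309393
```

```bash
cat >> h.py <<'E'
from scipy.spatial.transform import Rotation as Ro
def go(pos,yawx,cp=None,cq=None):
    "tool-frame shift (m) and turn (deg); yawx = world angle of tool x, tool pointing down"
    s=ctrl.get_state(); p=s['eef_pos'] if cp is None else np.array(cp); R=Ro.from_quat(s['tcp_rot'] if cq is None else cq)
    a=np.radians(yawx); x=np.array([np.cos(a),np.sin(a),0]); z=np.array([0,0,-1.]); T=Ro.from_matrix(np.c_[x,np.cross(z,x),z])
    print('lin',R.inv().apply(np.array(pos)-p).round(4),'rot',(R.inv()*T).as_rotvec(degrees=True).round(2), 'now',p.round(4),s['contact_force'].round(2),'op',round(s['opening'],3),'t',s['time'])
E
python3 -c "
from h import *
go([.494,-.0755,.13],88.75)"
```

```text
lin [-0.5534  0.4849  0.1012] rot [-2.000e-02  5.000e-02 -2.148e+01] now [0.2607 0.6224 0.2308] [ 0.85 -0.5   0.13] op 1.003 t 0.3
```

Request:
{"fn": "step_arm", "kwargs": {
  "gripper": [-1,-1,-1,-1,-1,-1,-1,-1,-1,-1,-1,-1,-1,-1,-1,-1],
  "linear": [
    [-0.553,0.485,0.101],
    [-0.553,0.485,0.101],
    [-0.553,0.485,0.101],
    [-0.553,0.485,0.101],
    [-0.553,0.485,0.101],
    [-0.553,0.485,0.101],
    [-0.553,0.485,0.101],
    [-0.553,0.485,0.101],
    [-0.553,0.485,0.101],
    [-0.553,0.485,0.101],
    [-0.553,0.485,0.101],
    [-0.553,0.485,0.101],
    [-0.553,0.485,0.101],
    [-0.553,0.485,0.101],
    [-0.553,0.485,0.101],
    [-0.553,0.485,0.101]
  ],
  "delta_rot": [
    [0,0,-21.5],
    [0,0,-21.5],
    [0,0,-21.5],
    [0,0,-21.5],
    [0,0,-21.5],
    [0,0,-21.5],
    [0,0,-21.5],
    [0,0,-21.5],
    [0,0,-21.5],
    [0,0,-21.5],
    [0,0,-21.5],
    [0,0,-21.5],
    [0,0,-21.5],
    [0,0,-21.5],
    [0,0,-21.5],
    [0,0,-21.5]
  ]
}}

```text
time: 2.3
eef_pos: [0.4943, -0.0737, 0.1306]
tcp_rot: [0.714, 0.7, 0.0, 0.0]
contact_force: [-0.1, -0.1, 0.9]
opening: 0.995
```

```bash
python3 - <<'E'
from h import *
go([.494,-.0755,.019],88.75)
w=cam('wrist'); save(w,'w1.png')
print(proj(w,[[.494,-.0755,.065],[.494,-.0755,.0],[.604,-.0779,.0045]]).round(0))
E
```

```text
lin [-0.0018 -0.0003  0.1116] rot [0.02 0.   0.13] now [ 0.4943 -0.0737  0.1306] [-0.06 -0.11  0.9 ] op 0.995 t 2.3
[[319. 255.]
 [319. 225.]
 [319. 345.]]
```

View pics/w1.png

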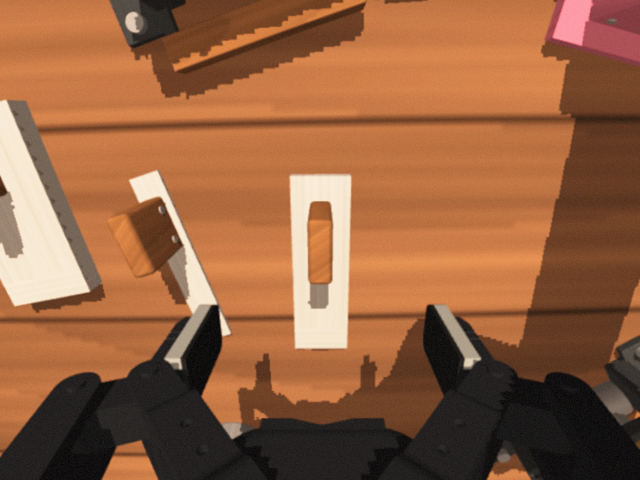

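The handle is centred at pixel column 320 (rows ~220-283), within about 1 px of the projection, so the jaws are lined up. I'll go down and grip.

Request:
{"fn": "step_arm", "kwargs": {
  "gripper": [-1,-1,-1,-1,-1,-1,1,1,1,1,1,1,1,1],
  "linear": [
    [-0.002,0,0.04],
    [-0.002,0,0.07],
    [-0.002,0,0.09],
    [-0.002,0,0.105],
    [-0.002,0,0.112],
    [-0.002,0,0.112],
    [-0.002,0,0.112],
    [-0.002,0,0.112],
    [-0.002,0,0.112],
    [-0.002,0,0.112],
    [-0.002,0,0.112],
    [-0.002,0,0.112],
    [-0.002,0,0.112],
    [-0.002,0,0.112]
  ],
  "delta_rot": [
    [0,0,0],
    [0,0,0],
    [0,0,0],
    [0,0,0],
    [0,0,0],
    [0,0,0],
    [0,0,0],
    [0,0,0],
    [0,0,0],
    [0,0,0],
    [0,0,0],
    [0,0,0],
    [0,0,0],
    [0,0,0]
  ],
  "grip_force": 60
}}

```text
time: 4.1
eef_pos: [0.4947, -0.077, 0.0187]
tcp_rot: [0.715, 0.699, 0.0, 0.0]
contact_force: [-0.5, 1.9, 4.6]
opening: 0.182
```

```bash
python3 - <<'E'
from h import *
s=ctrl.get_state(); print(s['wrist_torque'],s['opening']*85)
go([.5438,.0719,.045],123)
E
```

```text
[0.15246411 0.06610904 0.02099579] 15.469826050500828
lin [ 0.1499  0.0459 -0.0262] rot [ 3.000e-02  2.000e-02 -3.423e+01] now [ 0.4947 -0.077   0.0187] [-0.51  1.9   4.6 ] op 0.182 t 4.1
```

Request:
{"fn": "step_arm", "kwargs": {
  "gripper": [1,1,1,1,1,1,1,1,1,1,1,1],
  "linear": [
    [0,0,-0.01],
    [0,0,-0.025],
    [0.01,0.003,-0.035],
    [0.04,0.012,-0.035],
    [0.07,0.021,-0.035],
    [0.1,0.03,-0.035],
    [0.13,0.04,-0.035],
    [0.15,0.046,-0.035],
    [0.15,0.046,-0.035],
    [0.15,0.046,-0.03],
    [0.15,0.046,-0.026],
    [0.15,0.046,-0.026]
  ],
  "delta_rot": [
    [0,0,0],
    [0,0,0],
    [0,0,-3],
    [0,0,-10],
    [0,0,-17],
    [0,0,-24],
    [0,0,-30],
    [0,0,-34.2],
    [0,0,-34.2],
    [0,0,-34.2],
    [0,0,-34.2],
    [0,0,-34.2]
  ]
}}

```text
time: 5.6
eef_pos: [0.5429, 0.0715, 0.0436]
tcp_rot: [0.478, 0.878, -0.0, -0.001]
contact_force: [-0.6, 0.5, -2.0]
opening: 0.182
```

```bash
python3 - <<'E'
from h import *
s=ctrl.get_state(); print(s['wrist_torque'],s['opening']*85)
go([.5438,.0719,.019],123)
w=cam('wrist'); t=cam('top'); d=cam('side')
im=np.zeros((600,800,3),np.uint8)
im[:360,:480]=cv2.resize(w['frame'],(480,360))[:,:,::-1]
a=t['frame'][90:300,165:375,::-1]; im[:320,480:]=cv2.resize(a,(320,320))
b=d['frame'][90:300,250:490,::-1]; im[320:600,480:]=cv2.resize(b,(320,280))
cv2.imwrite('pics/lift.png',im); save(w,'w2.png')
E
```

```text
[-0.0737171   0.06582562 -0.01972687] 15.446788477362297
lin [-0.0002  0.001   0.0246] rot [-0.08 -0.05 -0.1 ] now [0.5429 0.0715 0.0436] [-0.57  0.5  -1.95] op 0.182 t 5.6
```

View pics/lift.png

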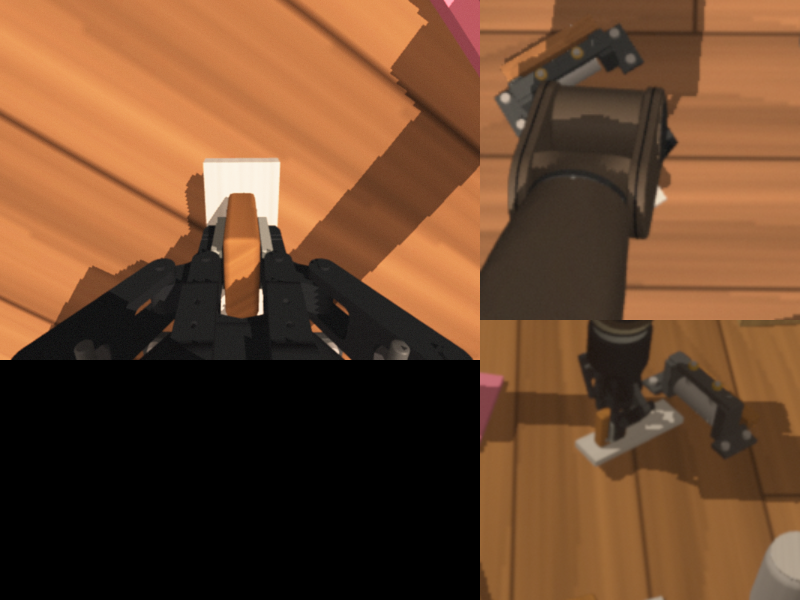

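The wrist view shows the blade square in the grip, with its tail edge level at row ~160. The side view shows it hovering level in front of the jig. Lowering now.

Request:
{"fn": "step_arm", "kwargs": {
  "gripper": [1,1,1,1,1,1],
  "linear": [
    [0,0.001,0.01],
    [0,0.001,0.017],
    [0,0.001,0.021],
    [0,0.001,0.023],
    [0,0.001,0.0245],
    [0,0.001,0.0245]
  ],
  "delta_rot": [
    [0,0,0],
    [0,0,0],
    [0,0,0],
    [0,0,0],
    [0,0,0],
    [0,0,0]
  ]
}}

```text
time: 6.5
eef_pos: [0.5445, 0.0726, 0.0199]
tcp_rot: [0.477, 0.879, 0.0, 0.0]
contact_force: [-0.4, 0.7, -2.9]
opening: 0.184
```

```bash
python3 - <<'E'
from h import *
s=ctrl.get_state(); print(s['wrist_torque'],s['opening']*85)
go([.5438,.0719,.019],123)
o=np.array([.678,.159]);u=np.array([.8387,.5446]);v=np.array([-.5446,.8387]);e=s['eef_pos'][:2]-o
print('jig frame',e@u,e@v)
d=cam('side'); w=cam('wrist')
f=d['frame']; hsv=cv2.cvtColor(f,cv2.COLOR_RGB2HSV)
im=cv2.resize(f[90:240,300:500,::-1],(800,600),interpolation=cv2.INTER_CUBIC)
def P(x,y,z): return [*(o+u*x+v*y),z]
# predicted lines: jig axis on top of blade level and predicted sides
for y in (-.0225,.0225):
    q=((proj(d,[P(-.2,y,.01),P(-.05,y,.01)])-[300,90])*4).astype(int); cv2.line(im,tuple(map(int,q[0])),tuple(map(int,q[1])),(0,0,255),1)
cv2.imwrite('pics/low.png',im)
E
```

```text
[-0.10069394  0.05967725  0.00860261] 15.661234951250563
lin [-0.0002 -0.001   0.0009] rot [ 0.01  0.01 -0.03] now [0.5445 0.0726 0.0199] [-0.44  0.67 -2.94] op 0.184 t 6.5
jig frame -0.15898214192482807 0.00023564517591995407
```

View pics/low.png

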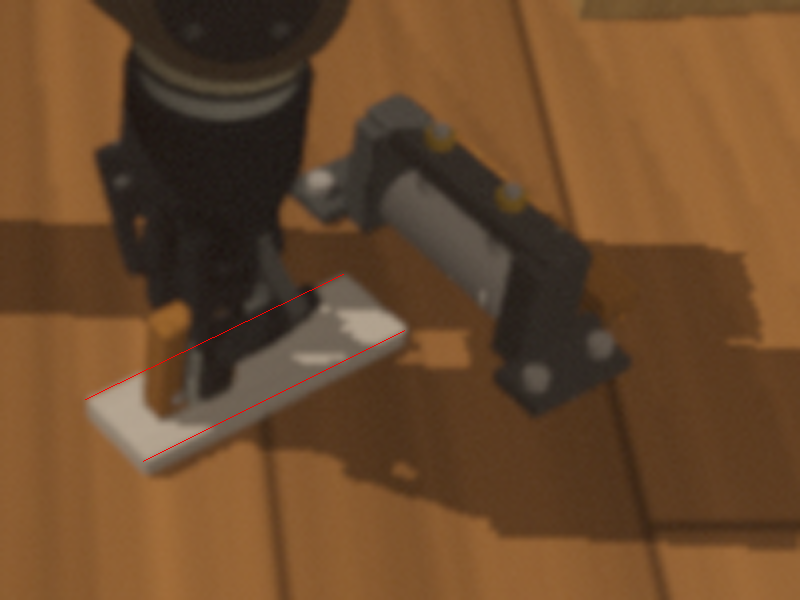

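The red predicted edges of a blade straight in line with the jig coincide with the actual blade, whose tip is at crop ~(405,330). The weight reading of -2.9 N says it is still about 1 mm off the bench, so I'll lower until it touches.

Request:
{"fn": "step_arm", "kwargs": {
  "gripper": [1,1,1,1],
  "linear": [
    [0,-0.0003,0.0008],
    [0,-0.0003,0.0015],
    [0,-0.0003,0.002],
    [0,-0.0003,0.002]
  ],
  "delta_rot": [
    [0,0,0],
    [0,0,0],
    [0,0,0],
    [0,0,0]
  ]
}}

```text
time: 7.1
eef_pos: [0.5443, 0.0724, 0.0187]
tcp_rot: [0.477, 0.879, -0.0, -0.0]
contact_force: [-3.8, -0.6, 5.8]
opening: 0.181
```

Request:
{"fn": "step_arm", "kwargs": {
  "gripper": [1,1,1,1,1,1,1,1,1,1],
  "linear": [
    [0,0.003,-0.0003],
    [0,0.007,-0.0005],
    [0,0.012,-0.0005],
    [0,0.017,-0.0005],
    [0,0.022,-0.0005],
    [0,0.027,-0.0005],
    [0,0.032,-0.0005],
    [0,0.037,-0.0005],
    [0,0.04,-0.0005],
    [0,0.04,-0.0005]
  ],
  "delta_rot": [
    [0,0,0],
    [0,0,0],
    [0,0,0],
    [0,0,0],
    [0,0,0],
    [0,0,0],
    [0,0,0],
    [0,0,0],
    [0,0,0],
    [0,0,0]
  ]
}}

```text
time: 8.35
eef_pos: [0.5785, 0.0943, 0.0188]
tcp_rot: [0.477, 0.879, 0.0, 0.0]
contact_force: [-2.3, -2.6, 3.9]
opening: 0.184
```

```bash
cat >> h.py <<'E'
def jig():
    s=ctrl.get_state(); o=np.array([.678,.159]);u=np.array([.8387,.5446]);v=np.array([-.5446,.8387]);e=s['eef_pos'][:2]-o;f=s['contact_force']
    print('jig x,y',(e@u).round(4),(e@v).round(4),'F',(f[:2]@u).round(2),(f[:2]@v).round(2),f[2].round(2),'T',s['wrist_torque'].round(2),'op',s['opening']*85,'t',s['time'])
    go([*(o-.075*u),.0187],123)
E
python3 -c "
from h import *
jig()"
```

```text
jig x,y -0.1187 -0.0001 F -3.39 -0.92 3.9 T [-0.17  0.36  0.06] op 15.647160023994925 t 8.35
lin [0.0001 0.0437 0.0001] rot [ 0.05  0.03 -0.03] now [0.5785 0.0943 0.0188] [-2.34 -2.62  3.9 ] op 0.184 t 8.35
```

Request:
{"fn": "step_arm", "kwargs": {
  "gripper": [1,1,1,1,1,1,1,1],
  "linear": [
    [0,0.003,0],
    [0,0.007,0],
    [0,0.011,0],
    [0,0.015,0],
    [0,0.019,0],
    [0,0.023,0],
    [0,0.026,0],
    [0,0.026,0]
  ],
  "delta_rot": [
    [0,0,0],
    [0,0,0],
    [0,0,0],
    [0,0,0],
    [0,0,0],
    [0,0,0],
    [0,0,0],
    [0,0,0]
  ]
}}

```text
time: 9.35
eef_pos: [0.5965, 0.1064, 0.0187]
tcp_rot: [0.477, 0.879, -0.004, -0.003]
contact_force: [-13.0, -8.0, 14.8]
opening: 0.176
```

```bash
python3 -c "
from h import *
jig()"
```

```text
jig x,y -0.097 0.0003 F -15.28 0.34 14.82 T [-1.38  1.97  0.  ] op 14.930839194134643 t 9.35
lin [-0.0003  0.022  -0.0003] rot [-0.6  -0.11  0.06] now [0.5965 0.1064 0.0187] [-13.    -8.04  14.82] op 0.176 t 9.35
```

```bash
python3 - <<'E'
from h import *
jig()
d=cam('side'); t=cam('top')
im=np.zeros((600,800,3),np.uint8)
im[:,:480]=cv2.resize(d['frame'][100:200,380:460,::-1],(480,600),interpolation=cv2.INTER_CUBIC)
im[:400,480:]=cv2.resize(t['frame'][90:190,180:260,::-1],(320,400),interpolation=cv2.INTER_CUBIC)
cv2.imwrite('pics/in1.png',im)
E
```

```text
jig x,y -0.097 0.0003 F -15.28 0.34 14.82 T [-1.38  1.97  0.  ] op 14.930839194134643 t 9.35
lin [-0.0003  0.022  -0.0003] rot [-0.6  -0.11  0.06] now [0.5965 0.1064 0.0187] [-13.    -8.04  14.82] op 0.176 t 9.35
```

View pics/in1.png

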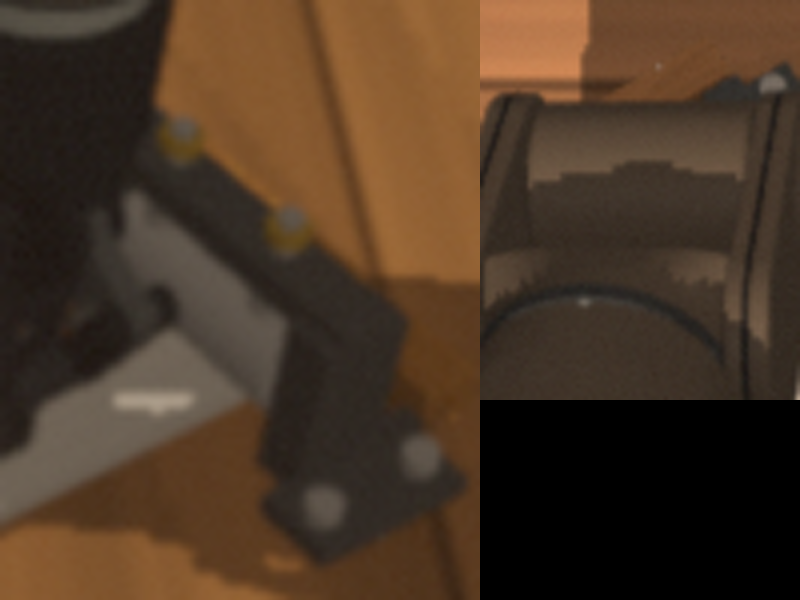

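The blade is square under the bar, with its tip tucked in at crop ~(210,370) and nothing else touching. Vertical press is 15 N, which adds bench friction, so I'll ease up slightly and go on in small steps.

Request:
{"fn": "step_arm", "kwargs": {
  "gripper": [1,1,1,1,1,1],
  "linear": [
    [0,0,-0.0005],
    [0,0,-0.001],
    [0,0.001,-0.001],
    [0,0.002,-0.001],
    [0,0.003,-0.001],
    [0,0.003,-0.001]
  ],
  "delta_rot": [
    [0,0,0],
    [0,0,0],
    [0,0,0],
    [0,0,0],
    [0,0,0],
    [0,0,0]
  ]
}}

```text
time: 10.2
eef_pos: [0.5988, 0.1081, 0.0187]
tcp_rot: [0.477, 0.879, -0.004, -0.003]
contact_force: [-11.9, -7.5, 10.3]
opening: 0.18
```

```bash
python3 -c "
from h import *
jig()"
```

```text
jig x,y -0.0941 0.0005 F -14.09 0.18 10.26 T [-1.28  1.64 -0.02] op 15.336487834237643 t 10.2
lin [-0.0005  0.0191 -0.0002] rot [-0.58 -0.12  0.03] now [0.5988 0.1081 0.0187] [-11.91  -7.52  10.26] op 0.18 t 10.2
```

Request:
{"fn": "step_arm", "kwargs": {
  "gripper": [1,1,1,1,1,1,1],
  "linear": [
    [0,0.001,-0.0005],
    [0,0.002,-0.0007],
    [0,0.004,-0.0007],
    [0,0.006,-0.0007],
    [0,0.008,-0.0007],
    [0,0.009,-0.0007],
    [0,0.009,-0.0007]
  ],
  "delta_rot": [
    [0,0,0],
    [0,0,0],
    [0,0,0],
    [0,0,0],
    [0,0,0],
    [0,0,0],
    [0,0,0]
  ]
}}

```text
time: 11.08
eef_pos: [0.6062, 0.1134, 0.0187]
tcp_rot: [0.477, 0.879, -0.004, -0.003]
contact_force: [-10.0, -6.1, 6.7]
opening: 0.178
```

```bash
python3 -c "
from h import *
jig()"
```

```text
jig x,y -0.0851 0.0009 F -11.65 0.35 6.73 T [-1.09  1.41 -0.03] op 15.145846475823483 t 11.075
lin [-0.0009  0.01   -0.0001] rot [-0.56 -0.15  0.02] now [0.6062 0.1134 0.0187] [-9.96 -6.05  6.73] op 0.178 t 11.075
```

Request:
{"fn": "step_arm", "kwargs": {
  "gripper": [1,1,1,1,1,1,1],
  "linear": [
    [0,0.001,-0.0002],
    [0,0.002,-0.0002],
    [-0.0003,0.003,-0.0002],
    [-0.0003,0.004,-0.0002],
    [-0.0003,0.005,-0.0002],
    [-0.0003,0.006,-0.0002],
    [-0.0003,0.006,-0.0002]
  ],
  "delta_rot": [
    [0,0,0],
    [0,0,0],
    [0,0,0],
    [0,0,0],
    [0,0,0],
    [0,0,0],
    [0,0,0]
  ]
}}

```text
time: 11.95
eef_pos: [0.6113, 0.1166, 0.0187]
tcp_rot: [0.477, 0.879, -0.004, -0.004]
contact_force: [-9.9, -5.6, 5.1]
opening: 0.181
```

```bash
python3 -c "
from h import *
jig()"
```

```text
jig x,y -0.079 0.0008 F -11.32 0.73 5.12 T [-1.    1.39 -0.06] op 15.364274818166123 t 11.95
lin [-0.0008  0.004   0.    ] rot [-0.55 -0.16  0.01] now [0.6113 0.1166 0.0187] [-9.89 -5.55  5.12] op 0.181 t 11.95
```

Drag is steady at about 11 N. About 4 mm should be left, so I'll advance 1.5 mm at a time from here and watch for a rise.

Request:
{"fn": "step_arm", "kwargs": {
  "gripper": [1,1,1,1,1],
  "linear": [
    [0,0.0005,0],
    [0,0.001,0],
    [0,0.0015,0],
    [0,0.002,0],
    [0,0.002,0]
  ],
  "delta_rot": [
    [0,0,0],
    [0,0,0],
    [0,0,0],
    [0,0,0],
    [0,0,0]
  ]
}}

```text
time: 12.58
eef_pos: [0.6128, 0.1176, 0.0187]
tcp_rot: [0.477, 0.879, -0.004, -0.004]
contact_force: [-9.9, -6.1, 7.3]
opening: 0.178
```

Request:
{"fn": "step_arm", "kwargs": {
  "gripper": [1,1,1,1],
  "linear": [
    [0,0.0005,0],
    [0,0.001,0],
    [0,0.0015,0],
    [0,0.0015,0]
  ],
  "delta_rot": [
    [0,0,0],
    [0,0,0],
    [0,0,0],
    [0,0,0]
  ]
}}

```text
time: 13.08
eef_pos: [0.6141, 0.1184, 0.0187]
tcp_rot: [0.477, 0.879, -0.004, -0.004]
contact_force: [-10.6, -6.1, 7.0]
opening: 0.18
```

```bash
python3 -c "
from h import *
jig()"
```

```text
jig x,y -0.0758 0.0008 F -12.2 0.65 7.0 T [-1.07  1.44 -0.06] op 15.262884185759917 t 13.075
lin [-0.0008  0.0008  0.    ] rot [-0.58 -0.17  0.02] now [0.6141 0.1184 0.0187] [-10.58  -6.1    7.  ] op 0.18 t 13.075
```

Request:
{"fn": "step_arm", "kwargs": {
  "gripper": [1,1,1,1],
  "linear": [
    [0,0.0005,0],
    [0,0.001,0],
    [0,0.0015,0],
    [0,0.0015,0]
  ],
  "delta_rot": [
    [0,0,0],
    [0,0,0],
    [0,0,0],
    [0,0,0]
  ]
}}

```text
time: 13.58
eef_pos: [0.6154, 0.1192, 0.0187]
tcp_rot: [0.477, 0.879, -0.004, -0.004]
contact_force: [-10.1, -6.1, 6.8]
opening: 0.184
```

```bash
python3 -c "
from h import *
jig()"
```

```text
jig x,y -0.0742 0.0007 F -11.84 0.36 6.81 T [-1.07  1.41 -0.03] op 15.597657026520729 t 13.575
lin [-0.0007 -0.0008  0.    ] rot [-0.57 -0.16  0.01] now [0.6154 0.1192 0.0187] [-10.12  -6.14   6.81] op 0.184 t 13.575
```

Request:
{"fn": "step_arm", "kwargs": {
  "gripper": [1,1,1,1],
  "linear": [
    [0,0.0005,0],
    [0,0.001,0],
    [0,0.0012,0],
    [0,0.0012,0]
  ],
  "delta_rot": [
    [0,0,0],
    [0,0,0],
    [0,0,0],
    [0,0,0]
  ]
}}

```text
time: 14.08
eef_pos: [0.6154, 0.1192, 0.0187]
tcp_rot: [0.477, 0.879, -0.005, -0.005]
contact_force: [-13.9, -8.8, 9.6]
opening: 0.18
```

```bash
python3 -c "
from h import *
jig()"
```

```text
jig x,y -0.0742 0.0007 F -16.45 0.17 9.56 T [-1.34  1.75 -0.06] op 15.260334996332501 t 14.075
lin [-0.0007 -0.0008  0.0001] rot [-0.75 -0.2   0.03] now [0.6154 0.1192 0.0187] [-13.89  -8.82   9.56] op 0.18 t 14.075
```

It has stalled at jig x = -74.2 mm with force up 4.6 N, so the tip is on the stop. I'll relax the arm's wind-up by backing the command off 3.5 mm, which static drag holds the blade through, and check.

Request:
{"fn": "step_arm", "kwargs": {
  "gripper": [1,1,1,1,1],
  "linear": [
    [0,-0.001,0],
    [0,-0.002,0],
    [0,-0.003,0],
    [0,-0.0035,0],
    [0,-0.0035,0]
  ],
  "delta_rot": [
    [0,0,0],
    [0,0,0],
    [0,0,0],
    [0,0,0],
    [0,0,0]
  ]
}}

```text
time: 14.7
eef_pos: [0.6155, 0.1193, 0.0187]
tcp_rot: [0.477, 0.879, -0.001, -0.002]
contact_force: [-4.1, -1.8, -3.4]
opening: 0.178
```

```bash
python3 -c "
from h import *
jig()"
```

```text
jig x,y -0.074 0.0007 F -4.46 0.73 -3.39 T [-0.46  0.89 -0.04] op 15.113982148565063 t 14.7
lin [-0.0007 -0.001   0.    ] rot [-0.19 -0.1  -0.02] now [0.6155 0.1193 0.0187] [-4.14 -1.82 -3.39] op 0.178 t 14.7
```

Request:
{"fn": "step_arm", "kwargs": {
  "gripper": [1,1,-0.6,-0.6,-0.6,-0.6,-0.6,-0.6],
  "linear": [
    [0,-0.0008,0.0003],
    [0,-0.001,0.0003],
    [0,-0.001,0.0003],
    [0,-0.001,0.0003],
    [0,-0.001,0.0003],
    [0,-0.001,0.0003],
    [0,-0.001,0.0003],
    [0,-0.001,0.0003]
  ],
  "delta_rot": [
    [0,0,0],
    [0,0,0],
    [0,0,0],
    [0,0,0],
    [0,0,0],
    [0,0,0],
    [0,0,0],
    [0,0,0]
  ]
}}

```text
time: 15.7
eef_pos: [0.6163, 0.1188, 0.0199]
tcp_rot: [0.477, 0.879, 0.0, 0.0]
contact_force: [-0.5, 0.6, -1.0]
opening: 0.802
```

Request:
{"fn": "step_arm", "kwargs": {
  "gripper": [-0.6,-0.6,-0.6,-0.6,-0.6,-0.6,-0.6,-0.6,-0.6,-0.6],
  "linear": [
    [0,0,-0.01],
    [0,0,-0.03],
    [0,0,-0.06],
    [0,0,-0.1],
    [0,0,-0.15],
    [0,-0.05,-0.18],
    [0,-0.1,-0.2],
    [0,-0.15,-0.2],
    [0,-0.15,-0.2],
    [0,-0.15,-0.2]
  ],
  "delta_rot": [
    [0,0,0],
    [0,0,0],
    [0,0,0],
    [0,0,0],
    [0,0,0],
    [0,0,0],
    [0,0,0],
    [0,0,0],
    [0,0,0],
    [0,0,0]
  ]
}}

```text
time: 16.95
eef_pos: [0.4912, 0.0372, 0.2215]
tcp_rot: [0.478, 0.879, 0.001, 0.001]
contact_force: [0.2, 0.2, 0.4]
opening: 0.797
```

```bash
python3 - <<'E'
from h import *
jig()
o=np.array([.678,.159]);u=np.array([.8387,.5446]);v=np.array([-.5446,.8387])
d=cam('side'); t=cam('top'); w=cam('wrist')
im=np.zeros((600,800,3),np.uint8)
im[:,:500]=cv2.resize(d['frame'][100:220,365:465,::-1],(500,600),interpolation=cv2.INTER_CUBIC)
im[:300,500:]=cv2.resize(t['frame'][90:190,180:280,::-1],(300,300),interpolation=cv2.INTER_CUBIC)
im[300:525,500:]=cv2.resize(w['frame'][:,:,::-1],(300,225),interpolation=cv2.INTER_AREA)
cv2.imwrite('pics/end.png',im)
hsv=cv2.cvtColor(w['frame'],cv2.COLOR_RGB2HSV); save(w,'wend.png')
E
```

```text
jig x,y -0.223 -0.0004 F 0.29 0.02 0.38 T [ 0.05 -0.01  0.03] op 67.7525600835999 t 16.95
lin [0.0009 0.1475 0.2032] rot [ 0.15  0.11 -0.06] now [0.4912 0.0372 0.2215] [0.23 0.17 0.38] op 0.797 t 16.95
```

View pics/end.png

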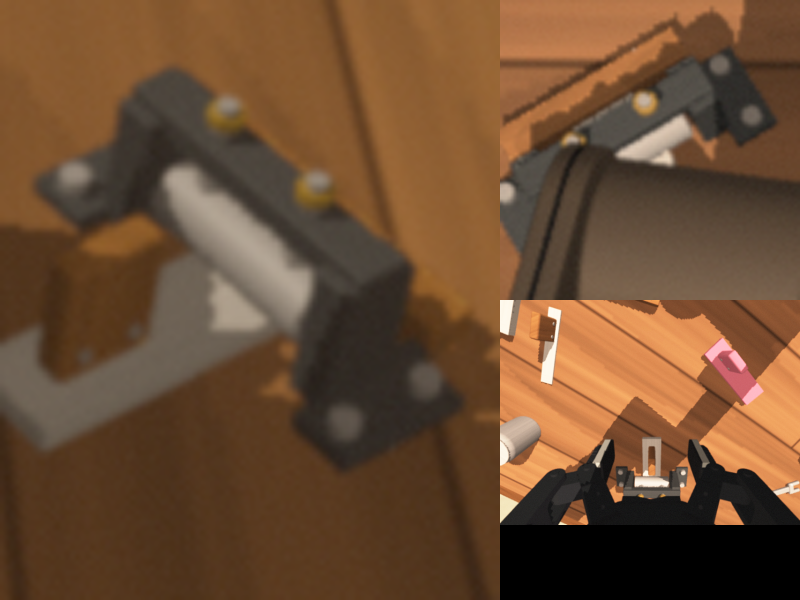

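The blade lies flat and straight, centred between the posts and under the bar. Its near tail corner is at side-crop ~(42,435). Now a numerical check of position and yaw.

```bash
python3 - <<'E'
from h import *
o=np.array([.678,.159]);u=np.array([.8387,.5446]);v=np.array([-.5446,.8387])
d=cam('side')
q=[[365+(x-2)/5,100+(y-2)/5] for x,y in [(42,437),(270,337)]]
P=plane(d,q,.01)[:,:2]; print('near edge jig xy',[( ((p-o)@u).round(4),((p-o)@v).round(4)) for p in P]); e=P[1]-P[0]; print('yaw',np.degrees(np.arctan2(e[1],e[0])))
w=cam('wrist'); hsv=cv2.cvtColor(w['frame'],cv2.COLOR_RGB2HSV)
m=((hsv[:,:,1]<75)&(hsv[:,:,2]>90)).astype(np.uint8); m[:280]=0; m[372:]=0; m[:,:290]=0; m[:,360:]=0
pts=np.argwhere(m)
W=plane(w,pts[:,::-1].astype(float),.01)[:,:2]-o; X=W@u;Y=W@v
print('wrist: tail',X.min().round(4))
for a in (-.11,-.09,-.07,-.05,-.04):
    k=abs(X-a)<.004
    if k.any(): print(a,Y[k].min().round(4),Y[k].max().round(4))
E
```

```text
near edge jig xy [(np.float64(-0.1172), np.float64(-0.0232)), (np.float64(-0.0126), np.float64(-0.0294))]
yaw 29.65287064079807
wrist: tail -0.1199
-0.11 -0.0192 0.0242
-0.09 -0.0196 0.0235
-0.07 -0.0199 0.0227
-0.05 -0.0191 0.0231
-0.04 -0.0193 0.0233
```

The wrist view shows the blade straight (yaw ~0). The tail reads 3-5 mm behind nominal, so I'll check it relative to the jig's own foot bolts to cancel calibration error.

```bash
python3 - <<'E'
from h import *
f=cv2.imread('pics/wend.png')[285:425,240:410]
cv2.imwrite('pics/wz.png',cv2.resize(f,None,fx=4,fy=4,interpolation=cv2.INTER_CUBIC))
E
```

```text
(no output)
```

View pics/wz.png

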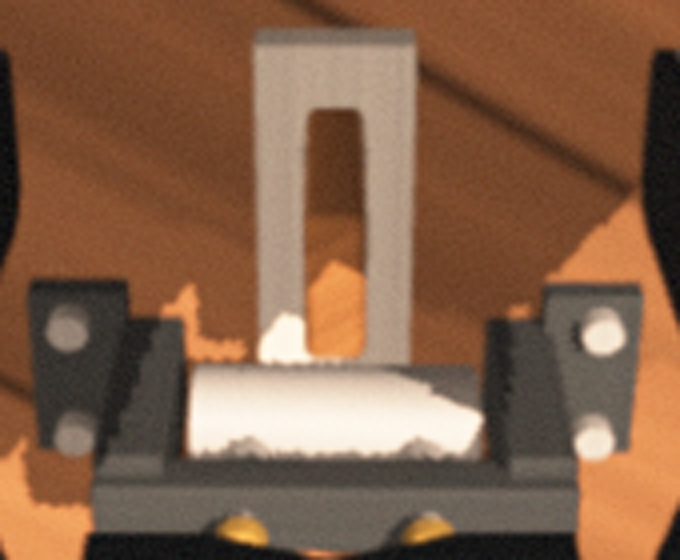

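```bash
python3 - <<'E'
from h import *
o=np.array([.678,.159]);u=np.array([.8387,.5446]);v=np.array([-.5446,.8387])
w=cam('wrist'); g=lambda x,y:[240+(x-1.5)/4,285+(y-1.5)/4]
def J(q,z):
    p=plane(w,[g(*a) for a in q],z)[:,:2]-o; return np.c_[p@u,p@v].round(4)
print('bolts',J([(68,327),(605,331),(76,432),(594,437)],.012)); print('tail top',J([(256,45),(415,45)],.01)); print('tail bottom',J([(256,30),(415,30)],0)); print('front of sides',J([(262,355),(409,360)],.01))
E
```

```text
bolts [[-0.0236 -0.0768]
 [-0.0219  0.0831]
 [ 0.0156 -0.0769]
 [ 0.0178  0.0823]]
tail top [[-0.1167 -0.0193]
 [-0.1167  0.0246]]
tail bottom [[-0.1161 -0.0198]
 [-0.1161  0.0252]]
front of sides [[-0.0119 -0.0194]
 [-0.01    0.025 ]]
```

```bash
python3 -c "
from h import *
print(ctrl.get_state()['time'],ctrl.sign_off())"
```

```text
the job is handed in; nothing more can be done
17.25 None
```

The middle-sized blade is fully home in the leftmost jig, lying flat and straight and pinched under the bar. I handed the job in at 17.25 s of the 48 s allowed.

- **Insertion:** I gripped the blade by its handle, set it flat in front of the jig and slid it tip first under the bar. There was a steady drag of about 11–15 N along the slide. That is more than the few newtons described; I put the rest down to bench friction, because I was pressing down with about 7–15 N.
- **Stop:** The blade came up against the stop when its motion stalled 74 mm in front of the bar, with the force rising to about 16 N. I then eased the arm off, let go and moved clear.
- **Final checks:** Measured against the jig's own foot bolts, the tail is within 2 mm of where it should be when fully home. The blade is central to within about 0.5 mm and straight to within about 1°.
- **Disagreements:**
  - My rough reading of the blade's edge in the side view gave about 3° of yaw; I trusted the closer wrist view.
  - The wrist view's raw positions were off by about 3 mm, and the jig's bolts showed the same offset, so I took it as camera calibration.
- **Not checked:** I could not see the tip touching the stop, because the beam hides it. I did not measure how far the bar had lifted.

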